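# Flip the hex key and nip up the microscope stand's clamp screw

### The arm

A 7-joint arm with a two-finger parallel gripper is mounted at the origin on the work surface. World frame = base frame: x ahead of the robot, y to its left, z up, the work surface at z = 0. Lengths are in m, angles in rad, forces in N, time in s.
With the tool pointing down it reaches from about 0.425 to 0.95 m from the base axis. Payload 4.7 kg.
Tool frame: the origin (TCP) lies on the centre line of the jaws, within the pads' length; the fingertips stand robot.nose_length ahead of it and the grasp point (between the pads) lies 8 mm behind it (robot.nose_length is the distance from the TCP to the fingertips, in m); z points along the fingers, y is the line along which they close (so a half turn about z gives the same grasp; the last joint's range is limited). The gripper opens to 85 mm and grips with 20 to 120 N. Pads are 22 mm wide; open, the fingers measure 114 mm over their backs; the gripper's body (76 mm by 85 mm) begins 54 mm behind the grasp point. The pads swing forward as they close: fully open they stand 13 mm farther back than shut.
Start: joints at [1.233, 0.469, -0.049, 1.532, 0.024, 1.141, -0.082], TCP at [0.205, -0.643, 0.242] pointing down, gripper open.
Joint ranges: [-2.59, 2.59], [-0.33, 1.99], [-1.39, 1.29], [0.1, 2.45], [-1.04, 4.18], [0.21, 1.99], [-2.66, 2.66]. Speed limits (rad/s): [2.57, 2.57, 3.14, 3.14, 3.14, 3.14, 3.14].

### API

Orientations are given as [roll, pitch, yaw] about the fixed x, y, z axes, in that order (R = Rz(yaw) Ry(pitch) Rx(roll)).
In Python, from plant import robot gives the robot as it stands. Calls block until the motion is done:
- robot.goto(position, orientation): joint-space move of the TCP to a pose.
- robot.move_straight(position, vel=0.15, attitude=None, contact_N=None): straight line of the TCP; attitude=None keeps the orientation; vel is the mean speed in m/s. With contact_N (N) it stops when the force on the tool has changed by that much, and returns True; else False.
- robot.move_joints(angles): joint-space move.
- robot.grip(opening, strength=None): opening from 0.0 (shut) to 1.0 (fully open); strength is the grip in N (None keeps the last); returns when the fingers have stopped.
- robot.sleep(seconds).
- robot.inverse_kinematics(position, orientation): joint angles nearest the present ones, or None.
- robot.sense(): the state.
- robot.grab_frame(name): name is "scene" or "top" or "wrist"; returns a dict with "image" (384x512x3 uint8, red, green, blue), "range_z" (384x512 float32, m along the optical axis (not along the pixel's ray), 0 where there is no reading), "fx", "fy", "cx", "cy" (pixels), "R" (3x3) and "t" (3): a world point X has camera coordinates R X + t. Camera axes: x right, y down, z forward; pixel columns grow to the right and rows downward; lengths in m; the calibration is good to about 2 mm. A picture is of the moment at which its call begins.
A pose or a line that the arm cannot do raises robot.IKError and nothing moves.
- robot.close_job(): hands the job in; it is judged then, once.
The state is a dict: "t": time; "joint_pos": joint angles; "joint_velocities": joint speeds; "effort": joint torques, N m; "tcp_pos": TCP position; "tcp_rot": TCP orientation; "wrist_force": force on the tool from outside, world axes, zero at the start; "torque": the same for the moment, N m; "opening": opening from 0.0 (shut) to 1.0 (fully open); "gripper_force": force on a finger pad.
Only numpy, scipy, OpenCV 4.12 (cv2) and the standard library are available. Lean on these libraries where they do the work, as an engineer would, in place of code of your own. Each camera call takes 0.05 s, during which the arm holds its last target. There are 200 camera calls.

### The job

The column clamp of the microscope boom stand has slipped and its screw is stiff. Pick up the larger of the two hex keys, flip it round end for end, push its short arm fully home into the clamp screw's socket so that the long arm lies level and points back towards the robot's side of the bench, then press the long arm down near its free end to tighten the screw by about an eighth of a turn (45 degrees). Leave the key sitting in the socket.

Things in the scene. Friction and masses are not known exactly. Their poses are not given: they have to be found in the camera images.
- key: larger of two hex keys: L of 14 mm dark steel hex bar, 0.27 kg, flat on the bench. Origin: bar's centre line at the bend, 7 mm up. Long arm 150 mm along its +x, short arm 63 mm along its +y, last 7 mm tapered. Balances 50 mm along the long arm. Starts with the long arm away from the robot, short arm to its left: to suit the screw it turns about 180 degrees about the vertical, same face up
- socket (a point): mouth centre of the clamp screw's socket, 150 mm up; head 40 mm wide, 42 mm out of the boom stand's white clamp block (60 wide, 35 mm above axis; fixed). y: straight out of the mouth (robot's left), z up, x away from robot; does not turn. Mouth 28 mm, tapering in 10 mm to a loose hole 24 wide, 17.6 high, 28 deep: key home = its origin 25 mm out on y, key x along point -x, level within 10 degrees
- clamp_screw (a joint): screw angle, rad: 0 at the start, grows as it tightens (clockwise looking into the socket: the long arm, pointing to the point's -x, goes down). Stiff, 0.7 N m: 6 to 9 N pressed down on the long arm 120 to 80 mm from the axis; stays where left. The loose key has about 13 degrees of play before the screw follows, so press the arm to about 55 degrees; let go, it stays in, drooping up to 10 degrees
- long_end (a point): free end of the larger key's long arm, on the bar's centre line; axes as the key's. The other hex key, same look and lying the same way in the other of two places side by side (either may be the left one), has an 8 mm bar, arms 100 and 36 mm, and is too small for the screw
Not all that is in view belongs to the job. Leave any orange look-alike of the key alone.

How it is judged:
On the way:
1. the larger key's short arm is home in the socket, the long arm points back towards the robot's side and is about level (end within 60 mm of the socket's height), the screw not yet turned (y of socket in the frame of key between 0.012 and 0.04 m and x of key in the frame of socket between -0.015 and 0.015 m and z of key in the frame of socket between -0.015 and 0.015 m and angle between the y axis of key and the y axis of socket, either way round below 0.25 rad and x of long_end in the frame of socket below -0.1 m and z of long_end in the frame of socket between -0.06 and 0.06 m and value of joint clamp_screw below 0.2 rad), for 0.2 s.
At the end, for the whole second after the job is handed in: screw tightened by 20 to 66 degrees; larger key at rest, short arm in the socket (origin 12 to 43 mm out from the mouth, within 18 mm of the axis each way, short arm within 17 degrees of it), long arm pointing back and down, its end 40 mm or more below the socket (value of joint clamp_screw between 0.35 and 1.15 rad and y of socket in the frame of key between 0.012 and 0.043 m and x of key in the frame of socket between -0.018 and 0.018 m and z of key in the frame of socket between -0.018 and 0.018 m and angle between the y axis of key and the y axis of socket, either way round below 0.3 rad and x of long_end in the frame of socket below -0.02 m and z of long_end in the frame of socket below -0.04 m and linear speed of key below 0.03 m/s); the robot touches nothing.
It also fails if it takes over 56 s, if anything falls off the work surface, if the arm or the gripper's body presses on something with over 40 N, if the wrist force passes 120 N, or if a joint passes its speed limit or range.

## Working session

There is one attempt and no reset: what is moved stays moved. The work goes in short steps, each a Python script; the robot and the scene stay as the last script left them, time stands still between calls to the robot, and variables do not carry over. Pictures are saved under pics/ and viewed, at most 10 in all, crops included, and the job is handed in when it is done.

```bash
ls; mkdir -p pics
python3 - <<'E'
from plant import robot
import cv2,numpy as np
s=robot.sense();print(s,robot.nose_length)
ims=[]
for n in("scene","top"):
    f=robot.grab_frame(n);np.savez(f"pics/{n}0.npz",**f);print(n,f["fx"],f["cx"],f["cy"],f["R"],f["t"])
    cv2.imwrite(f"pics/{n}0.png",f["image"][:,:,::-1])
E
```

```text
pics
{'t': 0.0, 'joint_pos': array([ 1.23313002,  0.46946141, -0.04859781,  1.53368047,  0.0240736 ,
        1.14096797, -0.08233216]), 'joint_velocities': array([ 4.84415765e-04, -2.11953790e-04,  5.72166008e-04, -9.02370407e-04,
        5.08255267e-04,  1.36583361e-03,  2.19858337e-05]), 'effort': array([ 1.41146038e-04, -5.10297704e+01, -4.63802519e-02, -2.37707412e+01,
        1.07316056e-02,  7.56303838e-03,  8.01210831e-06]), 'tcp_pos': array([ 0.2049749 , -0.64254953,  0.24125362]), 'tcp_rot': array([-3.13966030e+00,  4.40327163e-05,  3.08757058e-01]), 'wrist_force': array([-0.56427158, -0.60832936,  0.31605403]), 'torque': array([-0.03600481, -0.00735363, -0.01186076]), 'gripper_force': 0.0, 'opening': 0.9962417134188377} 0.011
scene 396.0853677059561 258.45776823950916 192.32000436444912 [[-0.90600285  0.42313598  0.01071406]
 [ 0.21603768  0.48404255 -0.84795668]
 [-0.36398704 -0.76593652 -0.52995724]] [ 0.3788978  -0.02566823  1.36319455]
top 348.9068609658866 253.61191825084117 197.56743389317631 [[-0.00516195 -0.99995543  0.00790537]
 [-0.98280278  0.00361383 -0.18462293]
 [ 0.18458614 -0.00872243 -0.98277763]] [0.08262125 0.46593551 0.77231761]
```

View pics/top0.png

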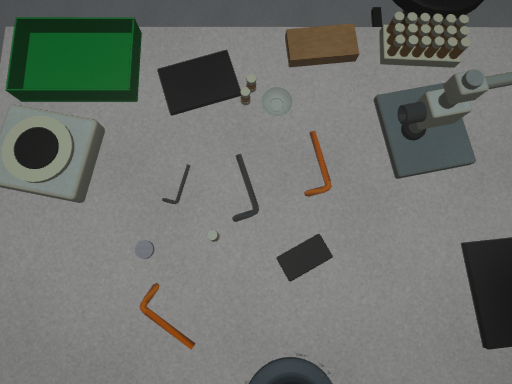

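View pics/scene0.png

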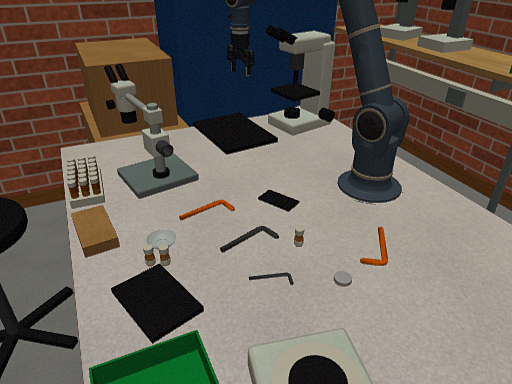

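The top view shows two dark L keys: the small one has its bend at (177,202), and the large one has its bend at (256,210), long end (239,155) and short end (235,218). The orange look-alikes are at (328,187) and (143,304). The dark pads at (305,257) and (200,82) are not keys. The clamp screw head is the dark cylinder at about (408,114) on the white block at (440,105), and it shows at (163,150) in the scene view. I choose the large dark key at (256,210) and will check it in a close crop.

```bash
cat > h.py <<'E'
import numpy as np,cv2
def cast(f,u,v,z):
    d=f["R"].T@np.array([(u-f["cx"])/f["fx"],(v-f["cy"])/f["fy"],1]);c=-f["R"].T@f["t"]
    return c+d*(z-c[2])/d[2]
def pts(f):
    v,u=np.mgrid[:384,:512];z=f["range_z"]
    P=np.stack([(u-f["cx"])/f["fx"]*z,(v-f["cy"])/f["fy"]*z,z],-1)
    return (P-f["t"])@f["R"]
E
python3 - <<'E'
from h import *
T=dict(np.load("pics/top0.npz"));S=dict(np.load("pics/scene0.npz"))
im=T["image"].astype(int);m=(im.max(2)<85)
r=np.zeros_like(m);r[145:228,225:268]=1;m&=r
n,l,st,c=cv2.connectedComponentsWithStats(m.astype(np.uint8));k=1+st[1:,4].argmax();print(st[k])
v,u=np.nonzero(l==k);W=np.array([cast(T,a,b,.008)[:2] for a,b in zip(u,v)])
box=cv2.minAreaRect(W.astype(np.float32)*1000);print(box,cv2.boxPoints(box))
for q in((239,155),(256,210),(235,218)):print(q,cast(T,*q,.007))
for q in((177,202),(188,166),(164,200)):print(q,cast(T,*q,.004))
P=pts(T);Q=pts(S)
print("top pts");
for a,b in((400,114),(404,112),(408,114),(412,112),(420,112),(435,105),(445,105),(455,95)):print((a,b),im[b,a],P[b,a].round(3))
print("scene pts")
for a,b in((155,140),(150,150),(160,148),(165,152),(170,155),(160,170)):print((a,b),S["image"][b,a],Q[b,a].round(3))
a=cv2.resize(T["image"][60:190,365:500],None,fx=3,fy=3,interpolation=2)
b=cv2.resize(S["image"][90:200,100:210],None,fx=3.5,fy=3.545,interpolation=2)
cv2.imwrite("pics/c1.png",np.hstack([a,b[:390]])[:,:,::-1]) 
cv2.imwrite("pics/c2.png",cv2.resize(T["image"][140:240,150:280],None,fx=4,fy=4)[:,:,::-1])
E
```

```text
[233 154  26  68 476]
((498.7248229980469, 97.25189971923828), (59.689414978027344, 168.39772033691406), 87.57793426513672) [[413.33994   70.992134]
 [581.5872    63.875572]
 [584.10974  123.511665]
 [415.86243  130.62823 ]]
(239, 155) [0.58141681 0.1161885  0.007     ]
(256, 210) [0.44235895 0.07460304 0.007     ]
(235, 218) [0.42303737 0.1254367  0.007     ]
(177, 202) [0.46331197 0.26725975 0.004     ]
(188, 166) [0.5541895  0.24313595 0.004     ]
(164, 200) [0.4683913  0.29913343 0.004     ]
top pts
(400, 114) [47 50 49] [ 0.631 -0.236  0.139]
(404, 112) [41 42 41] [ 0.634 -0.243  0.142]
(408, 114) [48 51 51] [ 0.618 -0.24   0.167]
(412, 112) [47 51 51] [ 0.622 -0.247  0.169]
(420, 112) [47 51 51] [ 0.623 -0.265  0.167]
(435, 105) [128 138 134] [ 0.63  -0.288  0.185]
(445, 105) [53 55 52] [ 0.626 -0.304  0.192]
(455, 95) [64 66 59] [ 0.62  -0.292  0.247]
scene pts
(155, 140) [93 90 81] [ 0.651 -0.274  0.173]
(150, 150) [91 89 78] [ 0.667 -0.297  0.131]
(160, 148) [43 44 41] [ 0.645 -0.242  0.158]
(165, 152) [48 48 48] [ 0.63  -0.247  0.139]
(170, 155) [42 47 44] [ 0.618 -0.236  0.131]
(160, 170) [78 77 69] [ 0.644 -0.299  0.052]
```

View pics/c1.png

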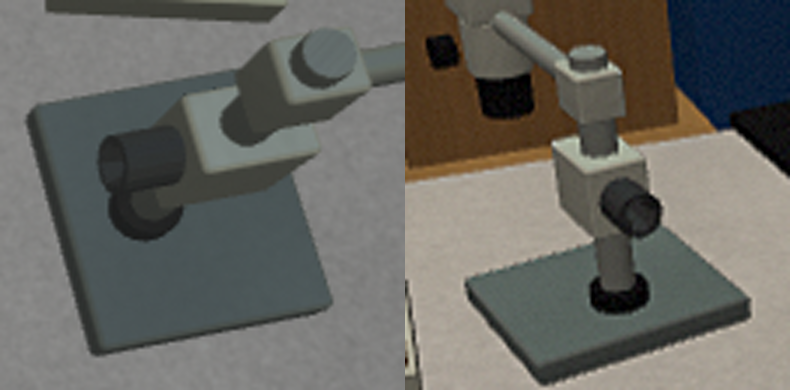

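View pics/c2.png

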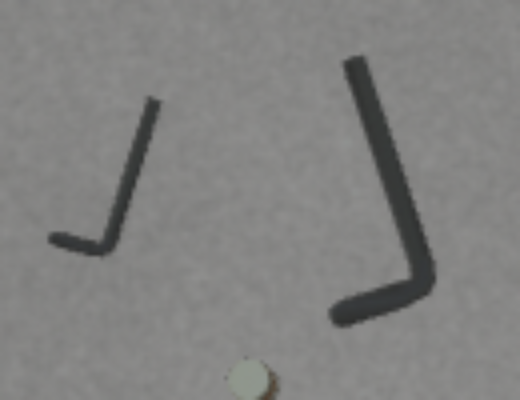

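The crops confirm the choice: the thick large key is on the right, with its bend at crop (425,280), and the thin small key is on the left. The socket mouth faces left at crop 1 (113,163), a dark cylinder standing out of the white block. Next I measure both accurately.

Run:
```python
from h import *
T=dict(np.load("pics/top0.npz"));S=dict(np.load("pics/scene0.npz"))
im=T["image"].astype(int);m=(im.max(2)<90)
r=np.zeros_like(m);r[145:228,225:268]=1;m&=r
v,u=np.nonzero(m);W=np.array([cast(T,a,b,.009)[:2] for a,b in zip(u,v)])
def line(sel):
    a=cv2.fitLine(W[sel].astype(np.float32),cv2.DIST_HUBER,0,.001,.001).ravel();return a[:2]*np.sign(a[0]),a[2:]
L=(v<200);d,p=line(L);print("long",np.degrees(np.arctan2(d[1],d[0])))
Sh=(u<247)&(v>205);d2,p2=line(Sh);d2=-d2;print("short",np.degrees(np.arctan2(d2[1],d2[0])))
A=np.stack([d,-d2],1);t=np.linalg.solve(A,p2-p);B=p+d*t[0];print("bend",B,"L",((W-B)@d).max(),"S",((W-B)@d2).max())
P=pts(T);Q=pts(S)
# base plate
for nm,X in(("top",P),("scene",Q)):
    q=X.reshape(-1,3);k=(q[:,0]>.48)&(q[:,0]<.85)&(q[:,1]<-.12)&(q[:,1]>-.5)
    h=q[k];zz=h[:,2];hist=np.histogram(zz,np.arange(0,.3,.01));print(nm,hist[0])
    b=h[(zz>.011)&(zz<.032)];print(" plate",cv2.minAreaRect(b[:,:2].astype(np.float32)*1000),np.median(b[:,2]))
    b=h[(zz>.178)&(zz<.195)];print(" blocktop",cv2.minAreaRect(b[:,:2].astype(np.float32)*1000),np.median(b[:,2]))
    I=(T if nm=="top" else S)["image"].reshape(-1,3).astype(int)[k]
    c=h[(zz>.125)&(zz<.178)&(I.max(1)<62)&(h[:,1]>-.3)];print(" head n",len(c),c.min(0),c.max(0))
    # cylinder: highest ridge line
    for y0 in np.arange(-.29,-.21,.01):
        w=c[abs(c[:,1]-y0)<.005]
        if len(w)>3:print("   y",y0.round(3),"n",len(w),"x",w[:,0].min().round(3),w[:,0].max().round(3),"z",w[:,2].min().round(3),w[:,2].max().round(3))
```

```text
long 18.567509
short 109.59417
bend [0.4409851  0.07188962] L 0.14986883123276054 S 0.06326050656968692
top [2423  447 4911  400  310  189  187  207  269    0    0   12   66  134
  126  144  404  185  642   60   42    5   88  132  262  338  357  291
    0]
 plate ((687.9645385742188, -292.66387939453125), (332.5832214355469, 336.0843811035156), 1.5949045419692993) 0.026367366200662934
 blocktop ((639.9920043945312, -317.642333984375), (59.6431884765625, 85.30278015136719), 11.233294486999512) 0.18333476739654042
 head n 546 [ 0.60463254 -0.28095971  0.1274503 ] [ 0.64936335 -0.23083942  0.17245563]
   y -0.28 n 36 x 0.611 0.643 z 0.127 0.172
   y -0.27 n 94 x 0.609 0.648 z 0.147 0.172
   y -0.26 n 92 x 0.608 0.649 z 0.145 0.171
   y -0.25 n 100 x 0.606 0.646 z 0.138 0.172
   y -0.24 n 182 x 0.605 0.643 z 0.129 0.172
   y -0.23 n 42 x 0.625 0.644 z 0.13 0.171
scene [ 523  213 1630  103   96   42   41   70  105   28    8   19   38   81
   87   81  128   82  147   34   29   19   52   73  124  115   68   47
    0]
 plate ((686.34423828125, -287.49017333984375), (334.2244873046875, 327.1826171875), 89.99861145019531) 0.025583277027190855
 blocktop ((642.5703125, -315.4794616699219), (58.7743034362793, 87.2870101928711), 11.586315155029297) 0.18276476236105715
 head n 210 [ 0.60757395 -0.2767333   0.12792659] [ 0.65407492 -0.22974901  0.1713556 ]
   y -0.27 n 23 x 0.621 0.654 z 0.137 0.169
   y -0.26 n 34 x 0.62 0.653 z 0.137 0.171
   y -0.25 n 35 x 0.613 0.651 z 0.139 0.169
   y -0.24 n 85 x 0.608 0.649 z 0.128 0.169
   y -0.23 n 31 x 0.615 0.647 z 0.132 0.17
```

```bash
cat >> h.py <<'E'
KY=np.radians(18.9);KB=np.array([.441,.0719])
SY=np.radians(11.4);M=np.array([.625,-.233,.150])
sx=np.array([np.cos(SY),np.sin(SY),0]);sy=np.array([-sx[1],sx[0],0])
G=.055
E
python3 - <<'E'
from plant import robot
from h import *
g=KB+G*np.array([np.cos(KY),np.sin(KY)])
o=[np.pi,0,KY+np.pi-2*np.pi]
robot.goto([*g,.12],o); print(robot.sense()["joint_pos"].round(2))
robot.move_straight([*g,.014],vel=.1)
robot.grip(0.0,60); s=robot.sense();print(s["opening"],s["gripper_force"],s["tcp_pos"])
robot.move_straight([*g,.25],vel=.2)
s=robot.sense();print(s["opening"],s["gripper_force"],s["wrist_force"],s["t"],s["tcp_pos"])
robot.goto([.5,.03,.28],[np.pi,0,-np.pi/2+.3])
robot.goto([.5,.0,.28],[np.pi,0,SY])
print(robot.sense()["joint_pos"].round(2),robot.sense()["t"])
for n in("top","scene","wrist"):
    f=robot.grab_frame(n);np.savez(f"pics/{n}1.npz",**f)
    cv2.imwrite(f"pics/{n}1.png",f["image"][:,:,::-1])
a=[cv2.resize(cv2.imread(f"pics/{n}1.png"),(400,300)) for n in("top","scene","wrist")]
cv2.imwrite("pics/m1.png",np.vstack([np.hstack(a[:2]),np.hstack([a[2],a[2]*0])]))
E
```

```text
[ 0.61  0.64 -1.17  2.02  0.72  0.98  0.97]
0.14349423355362004 60.64289689064026 [0.49316181 0.08969774 0.01430217]
0.14426254566537952 59.663532972335815 [-0.38425462 -0.16670237 -3.53517349] 6.1083 [0.49229364 0.08927005 0.24875822]
[-0.85  0.18  0.89  1.93 -0.16  1.1  -1.27] 10.5
```

View pics/m1.png

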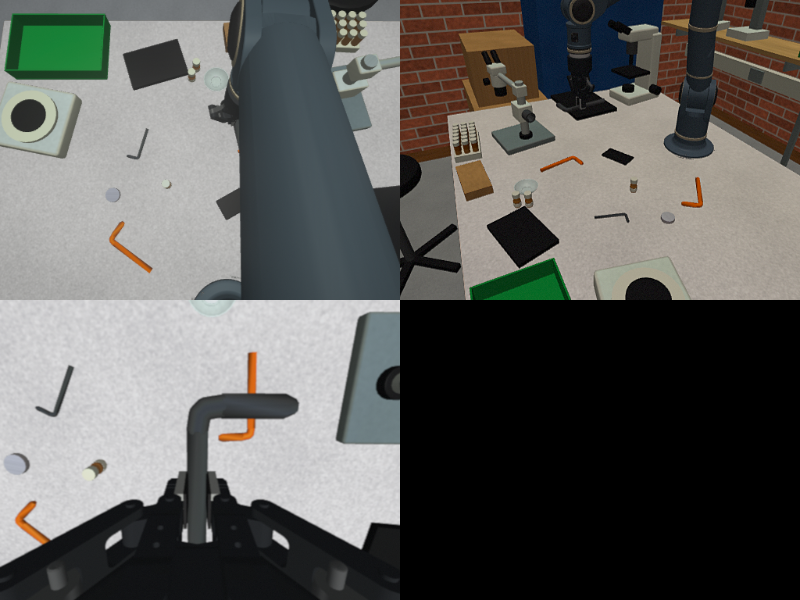

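The key is held. In the wrist view its long arm runs forward from the jaws, with the bend at about (197,405) in the picture and the short arm pointing right, towards the socket side. I'll measure its pose in the hand.

```bash
cat >> h.py <<'E'
def keyhand(f,tcp,yaw):
    """key points in the tool-yaw frame (x fwd, y left, z up) relative to the TCP, from the wrist view"""
    X=pts(f);q=(X-tcp).reshape(-1,3)
    c,s=np.cos(yaw),np.sin(yaw);q=q@np.array([[c,-s,0],[s,c,0],[0,0,1]])
    ok=(f["range_z"].ravel()>0)&(abs(q[:,2])<.03)&(q[:,0]>.022)&(q[:,0]<.08)&(abs(q[:,1])<.09)
    return q[ok]
E
python3 - <<'E'
from plant import robot
from h import *
f=dict(np.load("pics/wrist1.npz"));s=robot.sense();print(s["tcp_pos"],s["tcp_rot"])
q=keyhand(f,s["tcp_pos"],s["tcp_rot"][2]);print(len(q),q.min(0),q.max(0))
for a in np.arange(.024,.046,.004):
    w=q[abs(q[:,0]-a)<.002];w=w[abs(w[:,1])<.02];print("x",a,w[:,1].min().round(4),w[:,1].max().round(4),np.median(w[:,2]).round(4))
for b in np.arange(-.06,-.01,.008):
    w=q[(abs(q[:,1]-b)<.003)&(q[:,0]>.035)]
    if len(w):print("y",b.round(3),w[:,0].min().round(4),w[:,0].max().round(4),np.median(w[:,2]).round(4))
E
```

```text
[4.99973860e-01 1.55849987e-04 2.79873581e-01] [3.14140515e+00 3.43886788e-04 1.98803002e-01]
5487 [ 0.02200872 -0.06325778 -0.00802028] [0.06263424 0.00742481 0.00269114]
x 0.024 -0.0065 0.007 -0.0006
x 0.028 -0.0064 0.0069 -0.0006
x 0.032 -0.0064 0.0074 -0.0007
x 0.036000000000000004 -0.0064 0.0074 -0.0006
x 0.04 -0.0074 0.0074 -0.0004
x 0.044 -0.0079 0.0069 -0.0004
y -0.06 0.0467 0.0616 -0.002
y -0.052 0.0462 0.0622 -0.0002
y -0.044 0.0469 0.0621 -0.0003
y -0.036 0.0468 0.0622 -0.0002
y -0.028 0.0468 0.0626 -0.0002
y -0.02 0.0467 0.0626 -0.0004
y -0.012 0.0464 0.0617 -0.0005
```

Run:
```python
from plant import robot
from h import *
o=[np.pi,0,SY]
T=lambda d,z:list((M-.0545*sx+d*sy)[:2])+[z]
robot.goto(T(.10,.26),o)
print(robot.sense()["joint_pos"].round(2))
robot.move_straight(T(.09,.1575),vel=.12)
s=robot.sense();print(s["tcp_pos"],s["tcp_rot"],s["t"],s["wrist_force"])
f=robot.grab_frame("wrist");cv2.imwrite("pics/w2.png",f["image"][:,:,::-1])
X=pts(f).reshape(-1,3);R=np.stack([sx,sy,[0,0,1]],1);q=(X-M)@R;q=q[f["range_z"].ravel()>0]
h=q[(q[:,1]<.01)&(q[:,1]>-.04)&(abs(q[:,0])<.04)&(q[:,2]>-.03)&(q[:,2]<.03)]
print(len(h))
for y in np.arange(-.036,.01,.004):
    w=h[abs(h[:,1]-y)<.002]
    if len(w):print(y.round(3),len(w),"x",w[:,0].min().round(4),w[:,0].max().round(4),"z",w[:,2].min().round(4),w[:,2].max().round(4))
```

```text
[-0.52  0.38  0.93  1.8  -0.34  1.13 -0.85]
[ 0.55442327 -0.15571461  0.15827867] [ 3.14097224e+00 -1.53874516e-03  1.99124630e-01] 12.325 [ 0.39396255 -0.15159718 -2.63578134]
7999
-0.036 19 x -0.0227 -0.019 z 0.0046 0.0133
-0.032 71 x -0.0216 0.0189 z 0.0043 0.0167
-0.028 149 x -0.0219 0.0189 z 0.0042 0.0196
-0.024 381 x -0.0218 0.0188 z 0.0048 0.0229
-0.02 853 x -0.0217 0.0193 z -0.0105 0.0232
-0.016 981 x -0.0218 0.0193 z -0.0097 0.0229
-0.012 1199 x -0.0221 0.0193 z -0.0115 0.0231
-0.008 1340 x -0.0218 0.0193 z -0.0137 0.0233
-0.004 2956 x -0.0224 0.0194 z -0.0209 0.0233
-0.0 41 x -0.0208 0.0154 z -0.017 0.0231
```

View pics/w2.png

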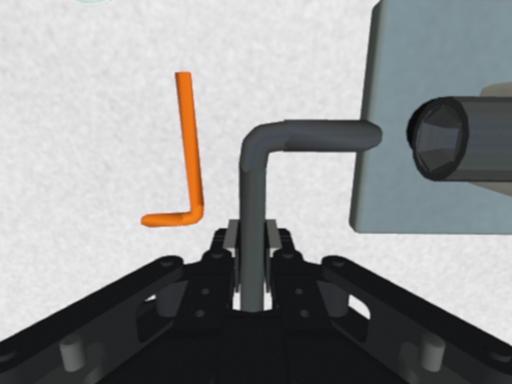

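The key's short arm (tip at (380,135)) lines up with the mouth at (440,140). The head measures 1.2 mm to −x and 2 mm deeper than my estimate, so I correct for that and insert.

```bash
cat >> h.py <<'E'
M=M-.0012*sx-.002*sy
E
python3 - <<'E'
from plant import robot
from h import *
T=lambda d,z:list((M-.0545*sx+d*sy)[:2])+[z]
robot.move_straight(T(.08,.1585),vel=.1)
for d in(.05,.026):
    c=robot.move_straight(T(d,.1585),vel=.05,contact_N=12)
    s=robot.sense();p=s["tcp_pos"]-M;print(c,"d",p@sy,"x",p@sx,"z",p[2],s["wrist_force"].round(1),s["torque"].round(2),s["t"])
    if c:break
f=robot.grab_frame("wrist");cv2.imwrite("pics/w3.png",f["image"][:,:,::-1])
f=robot.grab_frame("scene");np.savez("pics/s3.npz",**f)
E
```

```text
False d 0.05014337690756409 x -0.05453762307699332 z 0.008337832047104171 [-0.7 -0.3 -3.2] [ 0.06 -0.    0.02] 13.4
False d 0.025885748903553225 x -0.05464205568163617 z 0.008395804035197102 [-0.1  0.4 -3.6] [ 0.03 -0.03  0.01] 14.0333
```

```bash
cat >> h.py <<'E'
def press(th,r=.12,d=.026,lift=0):
    c,s=np.cos(th),np.sin(th)
    x=-r*c-.007*s-.011; z=-r*s+.007*c+.011+lift
    return list((M+x*sx+d*sy)[:2])+[M[2]+.001+z]
E
python3 - <<'E'
from plant import robot
from h import *
T=lambda d,z:list((M-.0545*sx+d*sy)[:2])+[z]
robot.sleep(.3)
robot.grip(.45)
p=robot.sense()["tcp_pos"];print(robot.sense()["wrist_force"],robot.sense()["t"])
robot.move_straight([p[0],p[1],.24],vel=.15)
robot.goto(press(0,lift=.06),[np.pi,0,SY])
robot.grip(0.,40)
s=robot.sense();print(s["tcp_pos"],press(0,lift=.06),s["t"],s["wrist_force"])
f=robot.grab_frame("wrist");cv2.imwrite("pics/w4.png",f["image"][:,:,::-1])
g=robot.grab_frame("scene")
b=cv2.resize(g["image"][90:220,90:230],(400,384),interpolation=2)
cv2.imwrite("pics/m4.png",np.hstack([cv2.resize(f["image"],(400,300)),b[:300]])[:,:,::-1])
q=(pts(f)-M).reshape(-1,3)@np.stack([sx,sy,[0,0,1]],1);q=q[f["range_z"].ravel()>0]
w=q[(abs(q[:,1]-.025)<.02)&(q[:,0]<.0)&(q[:,0]>-.14)&(q[:,2]>-.08)&(q[:,2]<.03)]
for x in np.arange(-.13,0,.02):
    k=w[abs(w[:,0]-x)<.003]
    if len(k):print(x.round(3),k[:,1].min().round(3),k[:,1].max().round(3),np.median(k[:,2]).round(4))
E
```

```text
[-0.17994625  0.41497095  0.23520663] 14.8083
[ 0.49099871 -0.23551812  0.22889384] [np.float64(0.4906643745459094), np.float64(-0.23560379220719918), np.float64(0.22899999999999998)] 16.3583 [-0.17551189  1.03847394  0.18641369]
-0.13 0.005 0.015 -0.038
-0.11 0.005 0.019 -0.0315
-0.09 0.008 0.022 -0.0245
-0.07 0.011 0.025 -0.0174
-0.05 0.014 0.028 -0.0105
-0.03 0.018 0.032 -0.0036
-0.01 0.005 0.033 0.0039
```

View pics/m4.png

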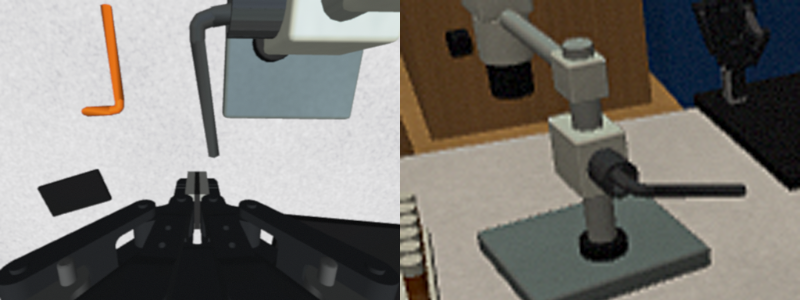

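The key is in the socket. It droops about 19° and leans about 9° in yaw, with its free end at (213,155) in the left picture. The end is 49 mm below the socket, inside the stated bounds. Next I press near the free end, centred on where the arm actually lies.

Run:
```python
from plant import robot
from h import *
D=np.radians
robot.move_straight(press(D(19),d=.014,lift=.03),vel=.15)
for a in(17,24,31,38,45,52,57):
    robot.move_straight(press(D(a),d=.014),vel=.05)
    s=robot.sense();p=s["tcp_pos"]-np.array(press(D(a),d=.014));print(a,s["wrist_force"].round(1),(p*1000).round(1),s["t"])
    if np.linalg.norm(s["wrist_force"])>40:break
f=robot.grab_frame("wrist");g=robot.grab_frame("scene")
b=cv2.resize(g["image"][90:220,90:230],(400,384),interpolation=2)
cv2.imwrite("pics/m5.png",np.hstack([cv2.resize(f["image"],(400,300)),b[:300]])[:,:,::-1])
```

```text
17 [-0.2  0.5  0.2] [ 0.  -0.1 -0. ] 17.7417
24 [ 0.4 -0.8  2.7] [ 0.5 -0.3  0.1] 18.1833
31 [-0.1 -0.7  4.3] [-0.1 -0.3  0.2] 18.625
38 [-1.3 -1.2  4.3] [-0.4 -0.2  0.1] 19.0667
45 [-2.1 -0.7  4.7] [-0.7 -0.1 -0. ] 19.5083
52 [-3.7 -1.8  1.8] [-0.8  0.1 -0.4] 19.95
57 [-5.8 -1.   0.4] [-1.1  0.2 -0.4] 20.3083
```

View pics/m5.png

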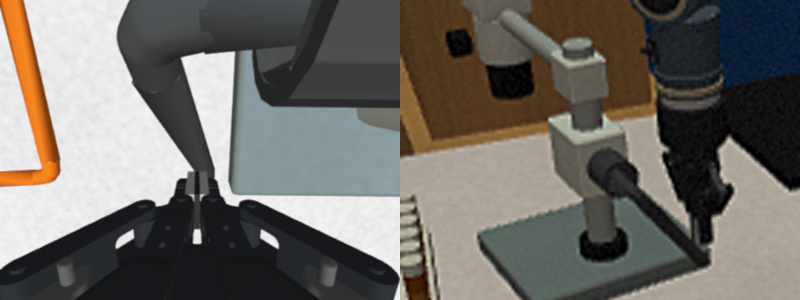

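The forces match the stiff screw turning (about 5–6 N at 120 mm). The arm is now at about 57° with its tip just outside the base plate edge. I'll back off along the arm's normal and check.

Run:
```python
from plant import robot
from h import *
p=np.array(press(np.radians(57),d=.014))
robot.move_straight(list(p-.04*sx+[0,0,.03]),vel=.12)
q=p-.05*sx;robot.move_straight([q[0],q[1],.26],vel=.2)
robot.sleep(.5);s=robot.sense();print(s["wrist_force"],s["t"])
f=robot.grab_frame("wrist");g=robot.grab_frame("scene")
b=cv2.resize(g["image"][90:220,90:230],(400,384),interpolation=2)
cv2.imwrite("pics/m6.png",np.hstack([cv2.resize(f["image"],(400,300)),b[:300]])[:,:,::-1])
q=(pts(f)-M).reshape(-1,3)@np.stack([sx,sy,[0,0,1]],1);I=f["image"].reshape(-1,3);k=(f["range_z"].ravel()>0)&(I.max(1)<80);q=q[k]
w=q[(abs(q[:,1]-.015)<.035)&(q[:,0]<.02)&(q[:,0]>-.14)&(q[:,2]>-.14)&(q[:,2]<.03)]
for x in np.arange(-.13,.02,.01):
    k=w[(abs(w[:,0]-x)<.002)&(w[:,1]>-.0)]
    if len(k)>3:print(x.round(3),len(k),k[:,1].min().round(3),k[:,1].max().round(3),np.median(k[:,2]).round(4))
```

```text
[-0.26731641  0.70113545  0.37660041] 22.45
-0.1 7 0.001 0.006 -0.1138
-0.09 24 0.0 0.009 -0.1029
-0.08 34 0.001 0.013 -0.0902
-0.07 45 0.004 0.016 -0.0775
-0.06 48 0.006 0.019 -0.0654
-0.05 57 0.009 0.022 -0.0521
-0.04 65 0.012 0.026 -0.039
-0.03 80 0.015 0.029 -0.0267
-0.02 99 0.018 0.031 -0.0134
-0.01 229 0.0 0.031 0.0002
-0.0 80 0.0 0.025 0.0036
```

View pics/m6.png

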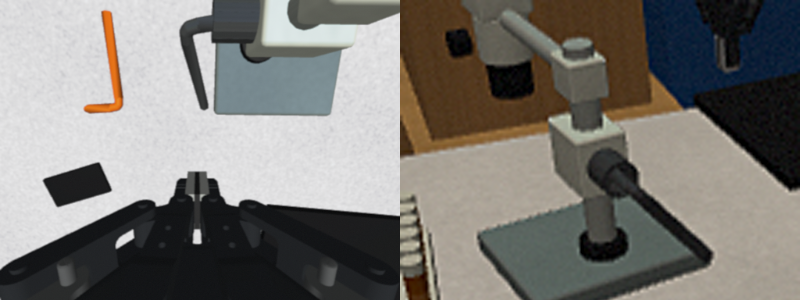

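```bash
python3 -c "
from plant import robot
print(robot.close_job())"
```

```text
the job is handed in; nothing more can be done
None
```

The job is handed in with the larger key left in the clamp screw's socket: its long arm points back and down at about 52°, I estimate the screw turned roughly 33–44° (inside the 20–66° limit, not read directly), and the arm is clear of everything; the judge returned no verdict.

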